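# Mount a displacement transducer on the calibration jig

## Task

Take the longer of the two displacement transducers out of the storage block and lay it down in the V-rest, letting go of it; then take it up again and snap it fully home into both spring clips of the calibration jig, with its plunger pointing at the micrometer and its collar just in front of the clip nearest the micrometer. Then slide the micrometer saddle up until it has pushed the plunger in by about half of its 20 mm travel, and let go. Leave the shorter transducer standing in the block and do not disturb the other things on the bench.

Things in the scene. Friction and masses are not known exactly. Their poses are not given: they have to be found in the camera images.
- long_transducer: the longer transducer, loose, steel, 160 g: round body 20 mm thick, 114 mm long (black at the connector end), collar 28 mm thick (z 114 to 122 mm), nose 12 mm thick (to 134 mm), sprung plunger (tip at 166 mm). Origin: centre of the flat connector end; z along the body towards the plunger. Starts upright, connector end down, 37 mm deep in one hole of the block, plunger up.
- long_mid (a point): point on the axis of the longer transducer, 64 mm from its connector end: lies midway between the clips when it is mounted (2 mm are then left between collar and clip). Axes as long_transducer.
- plunger_tip (a point): the rounded end of the longer transducer's plunger (rod 6 mm in diameter, tip 9 mm, stands 32 mm out of the nose); z axis as the transducer's.
- plunger (a joint): how far the plunger is pushed into the longer transducer, m: 0 = fully out, 0.020 = fully in; a light spring of 0.5 N out to 1.7 N in pushes it out.
- short_transducer: the shorter transducer, a bystander, loose: same 20 mm body but only 70 mm to the collar, tip at 112 mm; stands plunger up in the other hole. Origin: centre of its connector end, z axis towards its plunger.
- block: storage block of grey plastic, fixed, 150 x 64 x 45 mm high, with two upright round holes 22 mm wide and 37 mm deep at x = -40 and +40 mm of its frame. Origin: centre of its underside; x along its length, z up. Which transducer is in which hole varies.
- rest: V-rest, fixed: foot plate 120 x 64 x 8 mm with two black Y-shaped posts, 8 mm thick, at x = -40 and +40 mm of its frame; each has an open-topped 90-degree V. Post tops are 50 mm high. Origin: centre of its underside; x along the direction in which a cylinder lies in it, z up.
- rest_axis (a point): 44 mm above the bench, midway between the posts: where the axis of a 20 mm cylinder lies when it rests in the V-rest. Axes as rest.
- jig: calibration jig, fixed: bed 310 x 60 x 14 mm, two C-shaped steel spring clips, micrometer saddle. Origin: bed's underside midway between the clips; x along the bed from clips to saddle, z up. Clips: at x = -42 and +42 mm, 12 mm wide in x, open upwards, bore 20, mouth 16 mm; lip tops 67 mm above the bench. A 20 mm body meets the lips 12 mm above its seat; 8 to 15 N down snaps it into both.
- clip_axis (a point): 55 mm above the bench, midway between the clips: the axis of the seated transducer passes through it along x of the jig. Axes as jig.
- saddle (a joint): travel of the micrometer saddle from the far end of its rail towards the clips, m, 0 to 0.085; starts between 0 and 0.035. It slides along x of the jig, with about 4 N of friction, and stays where it is left.
- saddle_top (a point): centre of the top face of the micrometer saddle, 82 mm above the bench: a grey block 44 mm long (jig x), 32 mm wide (jig y) and 60 mm high, sides flat; the micrometer barrel, 20 mm thick, stands out 60 mm behind it at the height of the clip axis. Axes as jig.
- anvil (a point): centre of the flat 12 mm measuring face of the micrometer, facing the clips, 37 mm in front of the saddle's centre and at the height of the clip axis; it meets the plunger's tip. Axes as jig.
- tin: bystander, loose: lidded aluminium moisture tin, 64 mm across, 36 mm high. Origin: centre of its underside.
- cap: bystander, loose: grey specimen top cap, 50 mm across, 36 mm high. Origin: centre of its underside.
- screwdriver: bystander, loose: screwdriver with black handle, 170 mm long, lying beyond the jig. Origin near its middle.

How it is judged:
On the way, in this order (a step that is already met when the one before it is completed fails the run):
1. the longer transducer lies in the V-rest, along it, and is let go (horizontal distance between long_mid and rest_axis below 0.035 m and z of long_mid in the frame of rest_axis between -0.006 and 0.006 m and angle between the z axis of long_transducer and the x axis of rest, either way round below 0.12 rad and contact force between the fingers and long_transducer below 0.2 N and linear speed of long_transducer below 0.02 m/s), for 0.2 s.
2. the longer transducer is snapped home in both clips, plunger towards the micrometer, collar just in front of the front clip (z of long_mid in the frame of clip_axis between -0.0025 and 0.0025 m and y of long_mid in the frame of clip_axis between -0.003 and 0.003 m and x of long_mid in the frame of clip_axis between -0.005 and 0.01 m and angle between the z axis of long_transducer and the x axis of jig, either way round below 0.05 rad and x of plunger_tip in the frame of clip_axis above 0.05 m), for 0.2 s.
3. the saddle has been slid up and has pushed the plunger in by about half its travel (6 to 14 mm) (value of joint plunger between 0.006 and 0.014 m and distance between plunger_tip and anvil below 0.006 m), for 0.2 s.
At the end, for the whole second after the job is handed in: The longer transducer rests in both clips (seat within 2.5 mm in height, 3 mm sideways, 0.05 rad; collar at most 12 mm in front of the front clip), plunger at the micrometer, whose face holds it 6 to 14 mm in; released; the shorter transducer still stands in its hole (all of step 2 and all of step 3 and linear speed of long_transducer below 0.01 m/s and angle between short_transducer's own z axis and vertical below 0.15 rad and distance of short_transducer from where it was at the start of the episode below 0.015 m); the robot touches nothing.
It fails at once if the shorter transducer is pulled out of the block or knocked over (distance of short_transducer from where it was at the start of the episode above 0.02 m or angle between short_transducer's own z axis and vertical above 0.3 rad).
It fails at once if the tin, the specimen cap or the screwdriver is disturbed (more than 30 mm) (distance of any of tin, cap, screwdriver from where it was at the start of the episode above 0.03 m).
It also fails if it takes over 58 s, if anything falls off the work surface, if the arm or the gripper's body presses on something with over 40 N, if the wrist force passes 120 N, or if a joint passes its speed limit or range.

## Robot

A 6-joint arm with a two-finger parallel gripper is mounted at the origin on the work surface. World frame = base frame: x ahead of the robot, y to its left, z up, the work surface at z = 0. Lengths are in m, angles in rad, forces in N, time in s.
With the tool pointing down it reaches from about 0.275 to 0.85 m from the base axis. Payload 19 kg.
Tool frame: the origin (TCP) lies at the very end of the fingers, on their centre line; the grasp point (between the pads) lies 19 mm behind it (grasp_offset is the distance from the TCP to the grasp point, in m); z points along the fingers, y is the line along which they close (so a half turn about z gives the same grasp; the last joint's range is limited). The gripper opens to 85 mm and grips with 20 to 120 N. Pads are 22 mm wide; open, the fingers measure 114 mm over their backs; the gripper's body (76 mm by 85 mm) begins 54 mm behind the grasp point. The pads swing forward as they close: fully open they stand 13 mm farther back than shut.
Start: joints at [1.046, 0.15, 1.437, -0, 1.554, -0.134], TCP at [0.219, 0.532, 0.231] pointing down, gripper open.
Joint ranges: [-2.8, 2.8], [-0.68, 2.1], [0.12, 2.68], [-1.39, 4.53], [0.16, 2.79], [-2.81, 2.81]. Speed limits (rad/s): [1.89, 1.89, 2.22, 3.01, 3.01, 3.01].

## Interface

Orientations are given as a unit quaternion [w, x, y, z].
In Python, from bench import sense, grab_frame, camera_params, finish_job, grasp_offset gives the robot as it stands.
- The arm moves only by the tool arm_command, never from a script. Its arguments are lists of equal length, an entry for each row: "travel": the shift along the tool's x, y, z in m, a list of three; "roll": the turn about the tool's z in degrees. A call has 1 to 20 rows; each row is the pose to reach, as a shift and turn from the pose commanded when the call began, along the tool's axes at that moment; what a row does not reach only later rows make up. A row lasts 1/12 s, in which the tool goes at most 41.7 mm and 7.16 degrees, less where a joint would pass 70% of its speed; a pose out of reach is approached as far as the arm can. A call with a gripper value outside its range is refused whole. "fingers" is the opening, from 0 (shut) to 1 (fully open), set as the call begins (left out, the last holds). The fingers move at their own pace and stop on an object; "force" is the grip in N (left out, the last holds). Time passes only in rows, so rows that repeat a pose let the fingers close. It gives the time, the measured TCP pose, the force, the opening and the grip force at its end, in the units of the state.
- sense(): the state, without advancing time (a new reading comes with each control period).
- grab_frame(name): name is "side" or "top" or "wrist"; returns the picture (400x640x3 uint8, blue, green, red); there is no depth.
- camera_params(name): a dict with "fx", "fy", "cx", "cy" (pixels), "R" (3x3) and "t" (3): a world point X has camera coordinates R X + t. Camera axes: x right, y down, z forward; pixel columns grow to the right and rows downward; lengths in m; the calibration is good to about 2 mm. A picture is of the moment at which its call begins: read the wrist's pose just before it. camera_params takes no time and is no camera call; for the wrist camera it gives the pose at the moment of the call.
- finish_job(): hands the job in; it is judged then, once.
The state is a dict: "clock": time; "joints": joint angles; "qvel": joint speeds; "tau": joint torques, N m; "position": TCP position; "ee_rot": TCP orientation; "contact_force": force on the tool from outside, world axes, zero at the start; "wrist_torque": the same for the moment, N m; "gripper_width": finger opening in m; "finger_force": force on a finger pad.
Only numpy, scipy, OpenCV 4.12 (cv2) and the standard library are available. Lean on these libraries where they do the work, as an engineer would, in place of code of your own. Each camera call takes 0.05 s, during which the arm holds its last target. There are 200 camera calls.

## Working session

There is one attempt and no reset: what is moved stays moved. The work goes in short steps, Python scripts to look and compute and a tool call to move; the robot and the scene stay as the last step left them, time stands still between calls to the robot, and variables do not carry over. Pictures are saved under pics/ and viewed, at most 10 in all, crops included, and the job is handed in when it is done.

Besides the shell and the picture viewer there is one more tool, called after "Emit:" as name([rows], argument=value, ...), one row to a line, values as JSON. arm_command: Moves the arm, as the interface text tells. Its arguments: {"type":"object","properties":{"travel":{"type":"array","items":{"type":"array","items":{"type":"number"}}},"roll":{"type":"array","items":{"type":"number"}},"fingers":{"type":"number"},"force":{"type":"number"}},"required":["travel","roll"]}

```bash
mkdir -p pics; ls
python3 - <<'E'
from bench import *
import cv2
s=sense();print(s, grasp_offset if not callable(grasp_offset) else grasp_offset())
for n in("top","side"):
    cv2.imwrite(f"pics/{n}0.png",grab_frame(n)); print(n,camera_params(n))
E
```

```text
pics
{'clock': 0.0, 'joints': array([ 1.04602470e+00,  1.50933448e-01,  1.43804157e+00,  7.63359499e-06,
        1.55378470e+00, -1.34021987e-01]), 'qvel': array([ 8.28133599e-04, -2.69931248e-04,  5.47049084e-05, -6.79050027e-04,
        4.80859433e-05,  3.44201262e-04]), 'tau': array([-3.11780626e-03, -7.13020992e+01, -5.70891953e+01, -2.38770162e-04,
        8.48795957e-03, -1.19566866e-04]), 'position': array([0.21890795, 0.53142841, 0.23070014]), 'ee_rot': array([-1.92367503e-04,  1.94134271e-01,  9.80974793e-01, -5.50925536e-04]), 'contact_force': array([ 0.05821423,  0.92099441, -0.43304376]), 'wrist_torque': array([-0.01010956, -0.01529998,  0.01392761]), 'finger_force': 0.0, 'gripper_width': 0.08523781285415616} 0.0187
top {'fx': 402.39712600656014, 'fy': 402.39712600656014, 'cx': 311.96393646691274, 'cy': 197.15996521684497, 'R': array([[-9.24799321e-03, -9.99957025e-01,  6.50224615e-04],
       [-9.92995932e-01,  9.10701648e-03, -1.17797035e-01],
       [ 1.17786051e-01, -1.73505658e-03, -9.93037480e-01]]), 't': array([-0.00805975,  0.63770447,  1.16217486])}
side {'fx': 482.67790719830066, 'fy': 482.67790719830066, 'cx': 322.8903797524375, 'cy': 199.97674500488262, 'R': array([[ 0.82298496, -0.56787855,  0.01448157],
       [-0.3980113 , -0.59462328, -0.69857724],
       [ 0.40531811,  0.56915473, -0.7153881 ]]), 't': array([-0.52894684,  0.31000837,  0.92313039])}
```

View pics/top0.png

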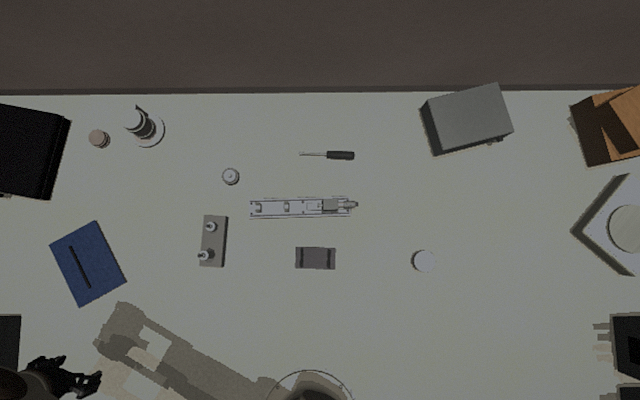

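View pics/side0.png

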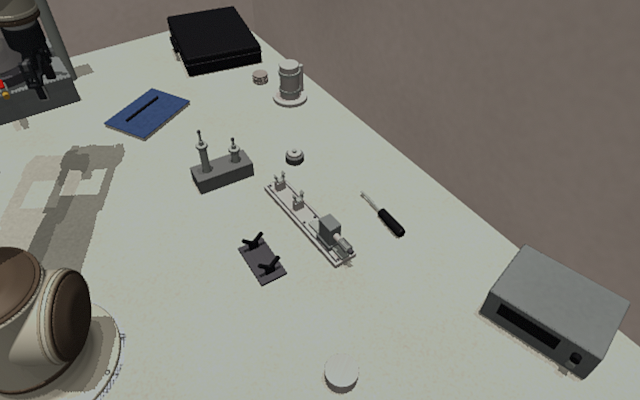

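The top view shows the block at (213,241) with transducers at (203,255) and (211,226). The jig runs from (250,208) to (357,205) with the micrometer on the right, and the rest is at (315,258). In the side view the long transducer is the near-robot one, with its tip at (198,132). Next I'll enlarge crops for accurate pixels.

Run:
```python
import cv2,numpy as np
t=cv2.imread("pics/top0.png"); s=cv2.imread("pics/side0.png")
a=cv2.resize(t[185:280,190:365],None,fx=4.5,fy=4.5,interpolation=cv2.INTER_CUBIC)
b=cv2.resize(s[120:290,180:370],None,fx=3.5,fy=3.5,interpolation=cv2.INTER_CUBIC)
f=lambda x:np.clip(x.astype(float)*1.3,0,255).astype('u1')
cv2.imwrite("pics/a.png",f(a));cv2.imwrite("pics/b.png",f(b))
```

```text
(no output)
```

View pics/a.png

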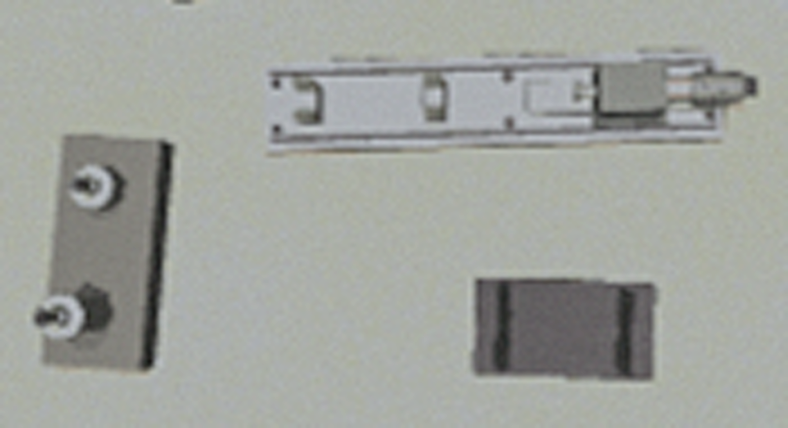

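View pics/b.png

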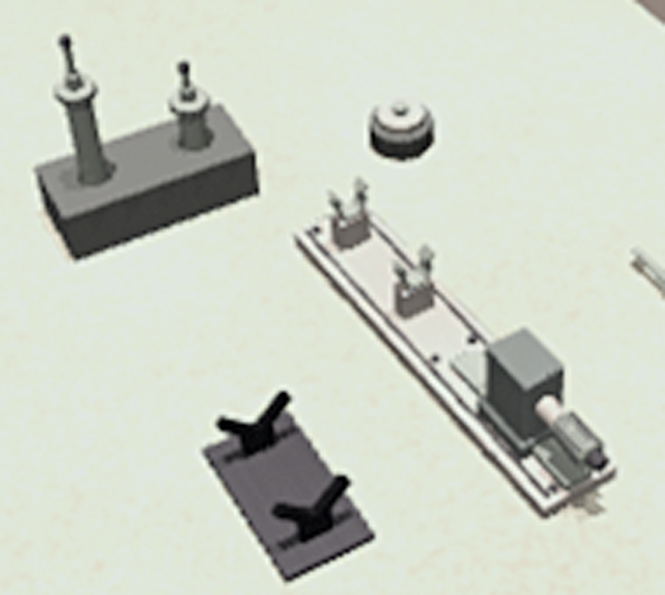

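The top crop puts the block's top face at (63,135), (165,142), (145,368) and (42,362), with the long collar at (62,317) and the short collar at (97,187). The rest foot corners are (475,280), (655,285), (653,380) and (473,376), and the clips are near (308,100) and (435,97). The side crop puts the long collar at (76,90), the clip lips at about (335,200) to (360,185) and (400,270) to (427,253), and the saddle top at (525,355).

```bash
cat > h.py <<'E'
import numpy as np, cv2
from bench import *
def ray(c,px):
    R=np.array(c["R"]);t=np.array(c["t"])
    d=R.T@np.array([(px[0]-c["cx"])/c["fx"],(px[1]-c["cy"])/c["fy"],1]);return -R.T@t,d
def onz(c,px,z):
    o,d=ray(c,px);return o+d*(z-o[2])/d[2]
def proj(c,X):
    p=np.array(c["R"])@X+c["t"];return np.array([c["fx"]*p[0]/p[2]+c["cx"],c["fy"]*p[1]/p[2]+c["cy"]])
def tri(c1,p1,c2,p2):
    o1,d1=ray(c1,p1);o2,d2=ray(c2,p2)
    s=np.linalg.lstsq(np.c_[d1,-d2],o2-o1,rcond=None)[0]
    a=o1+s[0]*d1;b=o2+s[1]*d2;return (a+b)/2,np.linalg.norm(a-b)
E
python3 - <<'E'
from h import *
T=camera_params("top");S=camera_params("side")
a=lambda u,v:((u+.5)/4.5-.5+190,(v+.5)/4.5-.5+185)
b=lambda u,v:((u+.5)/3.5-.5+180,(v+.5)/3.5-.5+120)
np.set_printoptions(precision=4,suppress=True)
print("block",[onz(T,a(*p),.045)[:2] for p in((63,135),(165,142),(145,368),(42,362))])
print("long collar",onz(T,a(62,317),.13),onz(S,b(76,88),.13))
print("long tip",tri(T,a(40,318),S,b(65,42)),onz(S,b(65,42),.172))
print("short collar",onz(T,a(97,187),.086),onz(S,b(190,98),.086))
print("rest T",[onz(T,a(*p),.008)[:2] for p in((475,280),(655,285),(653,380),(473,376))])
print("rest S",[onz(S,b(*p),.008)[:2] for p in((207,450),(287,577),(373,537))])
print("clips T",onz(T,a(308,100),.06),onz(T,a(435,97),.06))
print("clips S",onz(S,b(348,193),.067),onz(S,b(413,262),.067))
print("bed T",[onz(T,a(*p),.014)[:2] for p in((268,68),(718,52),(720,135),(268,148))])
print("saddle T",[onz(T,a(*p),.082)[:2] for p in((600,65),(665,62),(665,110),(600,113))])
print("saddle S",[onz(S,b(*p),.082)[:2] for p in((487,345),(524,332),(563,368),(525,382))])
E
```

```text
block [array([0.5879, 0.306 ]), array([0.5827, 0.2391]), array([0.4367, 0.2497]), array([0.4411, 0.3162])]
long collar [0.4717 0.2813 0.13  ] [0.4722 0.2796 0.13  ]
long tip (array([0.4724, 0.284 , 0.1673]), np.float64(0.0006058094043791153)) [0.4707 0.2778 0.172 ]
short collar [0.5517 0.2728 0.086 ] [0.5536 0.2765 0.086 ]
rest T [array([0.4909, 0.038 ]), array([ 0.4865, -0.0824]), array([ 0.4238, -0.0801]), array([0.4276, 0.0396])]
rest S [array([0.4317, 0.0359]), array([ 0.4259, -0.0806]), array([ 0.4857, -0.0847])]
clips T [0.608  0.1436 0.06  ] [0.6092 0.0613 0.06  ]
clips S [0.6069 0.1419 0.067 ] [0.608  0.0577 0.067 ]
bed T [array([0.6343, 0.1769]), array([ 0.6424, -0.1272]), array([ 0.5862, -0.1274]), array([0.5802, 0.1764])]
saddle T [array([ 0.6266, -0.0453]), array([ 0.6281, -0.0868]), array([ 0.5974, -0.0863]), array([ 0.5959, -0.0449])]
saddle S [array([ 0.5992, -0.0448]), array([ 0.6254, -0.0487]), array([ 0.6281, -0.0878]), array([ 0.6014, -0.084 ])]
```

Emit:
arm_command([
  [-0.329, -0.135, 0],
  [-0.329, -0.135, 0],
  [-0.329, -0.135, 0],
  [-0.329, -0.135, 0],
  [-0.329, -0.135, 0],
  [-0.329, -0.135, 0],
  [-0.329, -0.135, 0],
  [-0.329, -0.135, 0],
  [-0.329, -0.135, 0],
  [-0.329, -0.135, 0],
  [-0.329, -0.135, 0],
  [-0.329, -0.135, 0],
  [-0.329, -0.135, 0],
  [-0.329, -0.135, 0],
  [-0.329, -0.135, 0],
  [-0.329, -0.135, 0],
], roll=[7, 14, 21, 28, 35, 42, 49, 56, 63, 69.7, 69.7, 69.7, 69.7, 69.7, 69.7, 69.7], fingers=1.0, force=40)

```text
clock: 1.43
position: [0.4714, 0.2819, 0.2313]
ee_rot: [0.0, 0.719, 0.695, 0.0]
contact_force: [-0.3, 1.2, -0.2]
gripper_width: 0.0854
finger_force: 0.0
```

Run:
```python
from h import *
np.set_printoptions(precision=4,suppress=True)
s=sense();print(s["clock"],s["joints"],s["position"],s["ee_rot"])
c=camera_params("wrist");I=grab_frame("wrist");cv2.imwrite("pics/w1.png",I)
print(proj(c,np.array([.472,.281,.172])),proj(c,np.array([.472,.281,.13])),c)
np.save("w1c.npy",c,allow_pickle=True)
```

```text
1.4333 [ 0.3987  0.0968  1.4973 -0.      1.5475  0.433 ] [0.4714 0.2819 0.2313] [0.     0.7191 0.6949 0.    ]
[318.21   214.2528] [317.9071 195.9294] {'fx': 299.244074263482, 'fy': 299.244074263482, 'cx': 316.1806232478076, 'cy': 195.5072410142416, 'R': array([[ 0.9994, -0.0349, -0.0003],
       [-0.033 , -0.9488,  0.3142],
       [-0.0112, -0.314 , -0.9494]]), 't': array([-0.4604,  0.2417,  0.4732])}
```

View pics/w1.png

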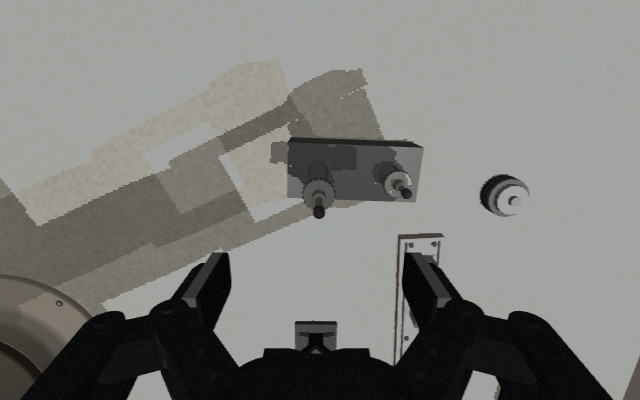

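The wrist view confirms the long plunger tip at (319,211) and its collar at (319,193), both centred between the fingers. I'll descend on the collar.

Emit:
arm_command([
  [0, 0.001, 0.03],
  [0, 0.001, 0.06],
  [0, 0.001, 0.09],
  [0, 0.001, 0.11],
  [0, 0.001, 0.125],
  [0, 0.001, 0.125],
  [0, 0.001, 0.125],
], roll=[0, 0, 0, 0, 0, 0, 0], fingers=0.7)

```text
clock: 2.07
position: [0.4726, 0.2815, 0.1063]
ee_rot: [-0.0, 0.72, 0.694, -0.001]
contact_force: [0.7, -0.2, 0.8]
gripper_width: 0.06
finger_force: 0.0
```

Emit:
arm_command([
  [0, 0, 0],
  [0, 0, 0],
  [0, 0, 0],
  [0, 0, 0],
  [0, 0, 0],
  [0, 0, 0],
  [0, 0, 0],
  [0, 0, 0],
], roll=[0, 0, 0, 0, 0, 0, 0, 0], fingers=0, force=30)

```text
clock: 2.73
position: [0.4734, 0.2817, 0.1076]
ee_rot: [0.0, 0.72, 0.694, 0.001]
contact_force: [0.3, -0.0, 6.1]
gripper_width: 0.0264
finger_force: 29.1
```

Emit:
arm_command([
  [0, 0, -0.01],
  [0, 0, -0.02],
  [0, 0, -0.035],
  [0, 0, -0.05],
  [0, 0, -0.065],
  [0, 0, -0.08],
  [0, 0, -0.08],
  [0, 0, -0.08],
], roll=[0, 0, 0, 0, 0, 0, 0, 0])

```text
clock: 3.4
position: [0.4731, 0.2816, 0.1873]
ee_rot: [0.0, 0.72, 0.694, 0.001]
contact_force: [-0.3, -0.7, -2.4]
gripper_width: 0.0266
finger_force: 29.8
```

Run:
```python
from h import *
a=cv2.resize(grab_frame("side")[60:260,130:330],None,fx=2,fy=2,interpolation=2);b=cv2.resize(grab_frame("top")[150:350,150:350],None,fx=2,fy=2,interpolation=2)
cv2.imwrite("pics/c.png",np.clip(np.hstack([a,b])*1.3,0,255).astype('u1'))
```

```text
(no output)
```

View pics/c.png

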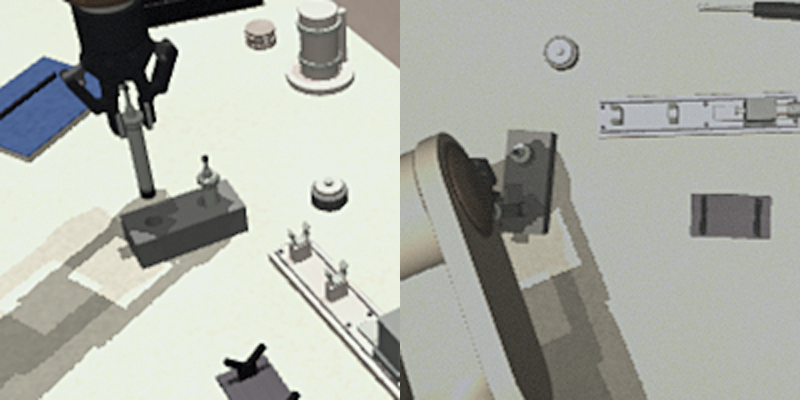

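The transducer hangs vertical, gripped by its collar. Its black end is at side pixel (204,157), and the short one is still in its hole. Next I'll carry it to just behind the near post of the rest.

Emit:
arm_command([
  [-0.01, 0, 0],
  [-0.03, -0.001, 0],
  [-0.055, -0.001, 0],
  [-0.08, -0.002, 0],
  [-0.105, -0.002, 0],
  [-0.13, -0.002, 0],
  [-0.155, -0.003, 0],
  [-0.18, -0.003, 0],
  [-0.205, -0.004, 0],
  [-0.225, -0.004, 0],
  [-0.238, -0.004, 0],
  [-0.244, -0.004, 0],
  [-0.244, -0.004, 0],
  [-0.244, -0.004, 0.02],
  [-0.244, -0.004, 0.04],
  [-0.244, -0.004, 0.055],
  [-0.244, -0.004, 0.066],
  [-0.244, -0.004, 0.066],
  [-0.244, -0.004, 0.066],
], roll=[0, 0, 0, 0, 0, 0, 0, 0, 0, 0, 0, 0, 0, 0, 0, 0, 0, 0, 0])

```text
clock: 5.08
position: [0.4598, 0.0382, 0.1203]
ee_rot: [-0.0, 0.72, 0.694, -0.0]
contact_force: [0.2, 0.0, -1.0]
gripper_width: 0.0263
finger_force: 29.7
```

Run:
```python
from h import *
a=cv2.resize(grab_frame("side")[150:300,170:370],None,fx=3,fy=3,interpolation=2)
cv2.imwrite("pics/d.png",np.clip(a*1.3,0,255).astype('u1'))
```

```text
(no output)
```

View pics/d.png

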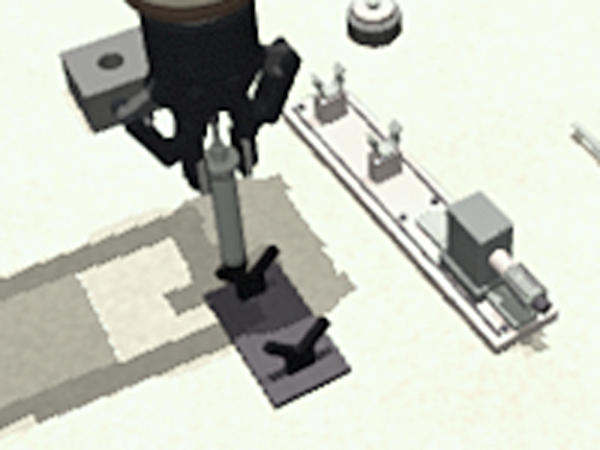

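The long transducer's end sits behind the near post and the V is aligned. Now I'll tip it over that post along an arc, with the collar leading.

Emit:
arm_command([
  [-0.007, 0, 0.001],
  [-0.014, 0, 0.001],
  [-0.0205, 0, 0.0005],
  [-0.027, 0, 0.001],
  [-0.034, 0, 0.002],
  [-0.041, 0, 0.0035],
  [-0.0475, 0, 0.005],
  [-0.054, 0, 0.007],
  [-0.06, 0, 0.0095],
  [-0.0665, 0, 0.0125],
  [-0.0727, 0, 0.016],
  [-0.0785, 0, 0.02],
  [-0.084, 0, 0.0236],
  [-0.084, 0, 0.0236],
], roll=[0, 0, 0, 0, 0, 0, 0, 0, 0, 0, 0, 0, 0, 0], force=20)

```text
clock: 6.3
position: [0.4565, -0.0471, 0.0958]
ee_rot: [-0.0, 0.72, 0.694, -0.0]
contact_force: [1.4, 0.6, -1.1]
gripper_width: 0.0263
finger_force: 29.7
```

Run:
```python
from h import *
a=cv2.resize(grab_frame("side")[150:300,170:370],None,fx=3,fy=3,interpolation=2)
cv2.imwrite("pics/e.png",np.clip(a*1.3,0,255).astype('u1'))
```

```text
(no output)
```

View pics/e.png

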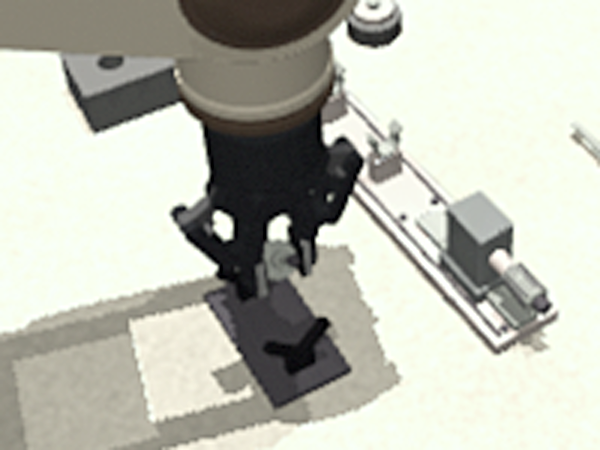

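The collar now faces the camera at about (280,258) with the plunger tilted toward the jig side, so it is pivoting as intended. I'll finish the arc.

Emit:
arm_command([
  [-0.0055, 0, 0.0045],
  [-0.0105, 0, 0.0094],
  [-0.015, 0, 0.0144],
  [-0.0196, 0, 0.0194],
  [-0.0237, 0, 0.0255],
  [-0.0274, 0, 0.0314],
  [-0.0305, 0, 0.0377],
  [-0.0335, 0, 0.044],
  [-0.0365, 0, 0.053],
  [-0.0392, 0, 0.0621],
  [-0.0405, 0, 0.067],
  [-0.0408, 0, 0.0714],
  [-0.0408, 0, 0.0724],
  [-0.0408, 0, 0.0724],
], roll=[0, 0, 0, 0, 0, 0, 0, 0, 0, 0, 0, 0, 0, 0])

```text
clock: 7.52
position: [0.456, -0.0874, 0.0245]
ee_rot: [0.001, 0.72, 0.694, 0.0]
contact_force: [1.1, -0.7, 4.4]
gripper_width: 0.0263
finger_force: 30.2
```

Run:
```python
from h import *
a=cv2.resize(grab_frame("side")[150:300,170:370],None,fx=2,fy=2,interpolation=2);b=cv2.resize(grab_frame("top")[180:330,200:400],None,fx=2,fy=2,interpolation=2)
w=cv2.resize(grab_frame("wrist"),(480,300))
o=np.zeros((600,800,3),'u1');o[:300,:400]=a;o[:300,400:]=b;o[300:,:480]=w
cv2.imwrite("pics/f.png",np.clip(o*1.3,0,255).astype('u1'))
```

```text
(no output)
```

View pics/f.png

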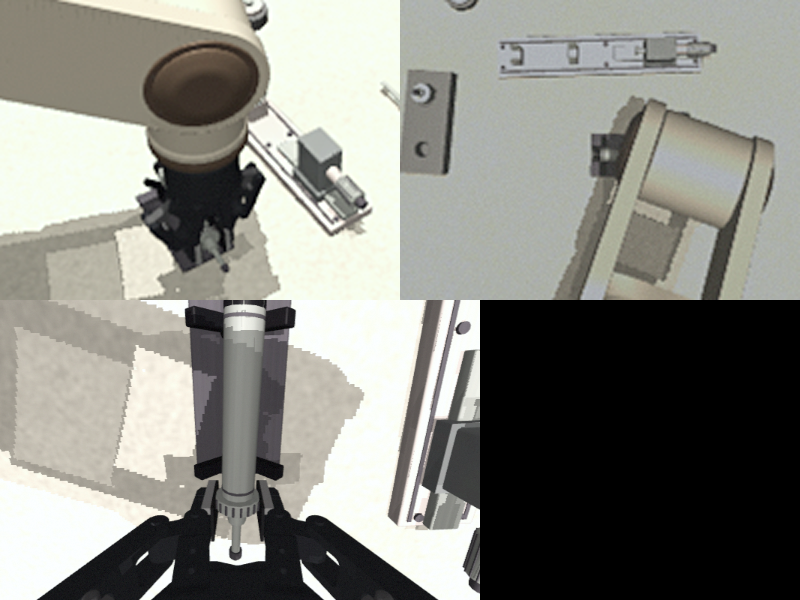

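The transducer lies in both Vs with its collar just outside the front post. I'll let go and rise.

Emit:
arm_command([
  [0, 0, 0],
  [0, 0, 0],
  [0, 0, 0],
  [0, 0, 0],
  [0, 0, 0],
  [0, 0, -0.01],
  [0, 0, -0.03],
  [0, 0, -0.055],
  [0, 0, -0.08],
  [0, 0, -0.11],
  [0, 0, -0.14],
  [0.02, 0, -0.14],
  [0.04, 0, -0.14],
  [0.054, 0, -0.14],
  [0.054, 0, -0.14],
  [0.054, 0, -0.14],
], roll=[0, 0, 0, 0, 0, 0, 0, 0, 0, 0, 0, 0, 0, 0, 0, 0], fingers=0.7)

```text
clock: 9.0
position: [0.4573, -0.0327, 0.165]
ee_rot: [0.0, 0.719, 0.695, 0.0]
contact_force: [-0.4, -0.9, 0.4]
gripper_width: 0.0598
finger_force: 0.0
```

Run:
```python
from h import *
np.set_printoptions(precision=4,suppress=True)
c=camera_params("wrist");I=grab_frame("wrist");s=sense();p=s["position"];print(p,c)
np.save("w2c.npy",c,allow_pickle=True);cv2.imwrite("pics/w2.png",I)
b=cv2.resize(grab_frame("side")[150:300,170:370],None,fx=1,fy=1)
o=np.vstack([I,np.zeros((150,640,3),'u1')]);o[400:,:200]=b
cv2.imwrite("pics/g.png",np.clip(o*1.3,0,255).astype('u1'))
```

```text
[ 0.4573 -0.0332  0.1648] {'fx': 299.244074263482, 'fy': 299.244074263482, 'cx': 316.1806232478076, 'cy': 195.5072410142416, 'R': array([[ 0.9994, -0.0356,  0.0001],
       [-0.0338, -0.9487,  0.3145],
       [-0.0111, -0.3143, -0.9493]]), 't': array([-0.4573, -0.0361,  0.3111])}
```

View pics/g.png

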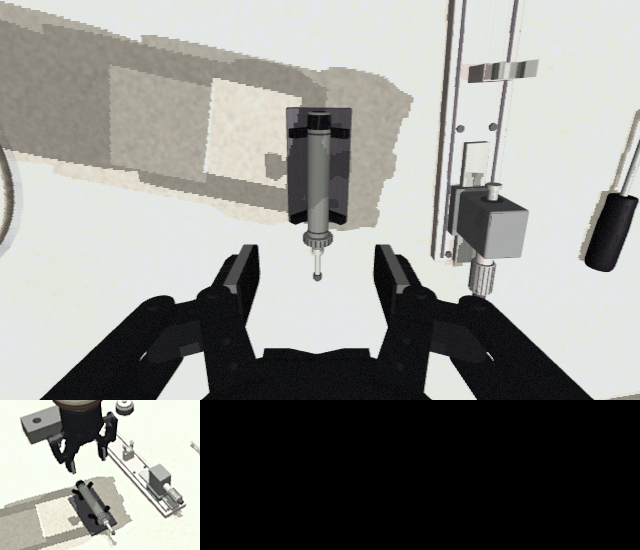

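The transducer lies in the rest, collar at (317,239), connector end at (319,113). The jig's front clip is near (505,70) and the saddle top runs from (460,190) to (527,257). I'll measure the grasp now.

Run:
```python
from h import *
np.set_printoptions(precision=4,suppress=True)
c=np.load("w2c.npy",allow_pickle=True).item();I=cv2.imread("pics/w2.png")
g=cv2.cvtColor(I,6)
# row-wise body: print profiles
for v in (150,175,200): print(v,g[v,290:350:2])
print("collar col",g[225:285,317]); print("end col",g[105:135,319])
print([onz(c,p,.044) for p in((318.5,150),(318,200),(317.5,239))], onz(c,(319,113),.05), onz(c,(319,130),.054))
print("tip",onz(c,(317.5,278),.044))
print("saddle",[onz(c,p,.082)[:2] for p in((460,195),(510,195),(527,207),(527,257),(487,257))])
print("bed edges",[onz(c,p,.014)[:2] for p in((448,0),(520,0),(432,257))])
print("clip",[onz(c,p,.067)[:2] for p in((485,70),(538,65))])
```

```text
150 [46 43 42 44 42 48 42 43 43 63 76 85 89 94 94 91 90 88 84 85 58 57 56 58
 53 57 53 56 56 54]
175 [45 45 42 41 42 45 43 40 41 62 80 88 90 94 94 92 91 88 78 66 45 42 44 43
 43 43 40 43 44 56]
200 [ 42  45  43  44  44  42  44  42  46  66  80  88  92  92  92  92 110 101
  88  66  38  42  46  47  54  57  51  55  54 117]
collar col [114 114 114 114 114 114 114 109  53  88 114 114 115  84  63  89 120 119
 118 117 118 115 113 117 118 175 174 174 173 173 166 167 167 168 167 167
 167 168 168 167 167 167 168 168 167 167 167 167 167 166  56  75  80  78
  78  77 132 177 177 177]
end col [108 109  81  42  40  41  19  48  96  95  43  29  30  31  32  33  30  34
  27  26  20  17  13  15   9  85  93  94  82  44]
[array([0.4597, 0.0024, 0.044 ]), array([ 0.4577, -0.0442,  0.044 ]), array([ 0.4559, -0.0842,  0.044 ])] [0.4611 0.0341 0.05  ] [0.4607 0.0207 0.054 ]
tip [ 0.4544 -0.1281  0.044 ]
saddle [array([ 0.5703, -0.0307]), array([ 0.6098, -0.0322]), array([ 0.6251, -0.0428]), array([ 0.6336, -0.0885]), array([ 0.5996, -0.0873])]
bed edges [array([0.5737, 0.1208]), array([0.6346, 0.1186]), array([ 0.5813, -0.1258])]
clip [array([0.585 , 0.0614]), array([0.6236, 0.0634])]
```

Emit:
arm_command([
  [0.002, 0.001, 0.03],
  [0.002, 0.001, 0.06],
  [0.002, 0.001, 0.09],
  [0.002, 0.001, 0.115],
  [0.002, 0.001, 0.13],
  [0.002, 0.001, 0.139],
  [0.002, 0.001, 0.139],
  [0.002, 0.001, 0.139],
], roll=[0, 0, 0, 0, 0, 0, 0, 0])

```text
clock: 9.77
position: [0.4586, -0.0315, 0.0258]
ee_rot: [0.0, 0.72, 0.694, -0.0]
contact_force: [0.4, 0.4, 0.5]
gripper_width: 0.0597
finger_force: 0.0
```

Emit:
arm_command([
  [0, 0, 0],
  [0, 0, 0],
  [0, 0, 0],
  [0, 0, 0],
  [0, 0, 0],
  [0, 0, 0],
  [0, 0, 0],
  [0, 0, 0],
], roll=[0, 0, 0, 0, 0, 0, 0, 0], fingers=0, force=70)

```text
clock: 10.43
position: [0.459, -0.0312, 0.0262]
ee_rot: [0.001, 0.72, 0.694, 0.0]
contact_force: [0.2, -0.0, 8.1]
gripper_width: 0.0179
finger_force: 68.1
```

Emit:
arm_command([
  [0, 0, -0.01],
  [0, 0, -0.025],
  [0, 0, -0.045],
  [0, 0, -0.07],
  [0, 0, -0.095],
  [0, 0, -0.11],
  [0, 0, -0.11],
  [0, 0, -0.11],
], roll=[0, 0, 0, 0, 0, 0, 0, 0])

```text
clock: 11.1
position: [0.4585, -0.0311, 0.1361]
ee_rot: [0.001, 0.72, 0.694, 0.0]
contact_force: [-0.3, -0.3, -2.8]
gripper_width: 0.0177
finger_force: 68.5
```

Run:
```python
from h import *
np.set_printoptions(precision=4,suppress=True)
s=sense();p=s["position"];print(p,s["ee_rot"],s["gripper_width"])
c=camera_params("wrist");I=grab_frame("wrist");cv2.imwrite("pics/w3.png",I);np.save("w3c.npy",c,allow_pickle=True)
g=cv2.cvtColor(I,6)
for d in(.0,.04,-.1): print(proj(c,np.array([p[0],p[1]+d,p[2]+.0187])))
u=int(proj(c,np.array([p[0],p[1],p[2]+.019]))[0])
print(g[0:400:2,u].tolist())
for z in np.arange(0,.17,.02): print(z,proj(c,np.array([p[0]-.035*(z-.064),p[1]-(z-.064),p[2]+.0187])))
```

```text
[ 0.4585 -0.0311  0.1361] [0.0006 0.7199 0.6941 0.0004] 0.01769883372470441
[318.0729 273.9511]
[314.84   193.8579]
[324.1048 423.3866]
[187, 187, 187, 187, 187, 186, 187, 187, 188, 188, 186, 186, 186, 187, 187, 186, 187, 187, 187, 186, 187, 187, 187, 186, 187, 187, 187, 186, 186, 187, 186, 187, 187, 186, 187, 139, 131, 137, 138, 138, 137, 139, 116, 117, 115, 115, 118, 120, 119, 116, 113, 111, 114, 114, 115, 75, 59, 61, 47, 49, 48, 45, 48, 48, 44, 12, 14, 69, 101, 102, 33, 15, 15, 13, 16, 15, 13, 17, 16, 14, 14, 15, 13, 18, 11, 18, 101, 98, 99, 60, 44, 99, 100, 99, 99, 100, 100, 99, 99, 98, 99, 100, 99, 100, 99, 98, 98, 97, 99, 98, 99, 99, 99, 98, 99, 98, 99, 97, 99, 98, 100, 97, 99, 97, 98, 98, 97, 98, 99, 97, 98, 98, 99, 97, 99, 97, 97, 97, 99, 98, 97, 96, 97, 98, 98, 98, 97, 97, 98, 98, 98, 98, 98, 96, 96, 97, 97, 98, 97, 97, 97, 98, 97, 97, 97, 97, 96, 96, 96, 96, 97, 96, 96, 95, 97, 98, 98, 16, 17, 11, 9, 14, 16, 14, 13, 17, 20, 13, 20, 17, 16, 10, 21, 17, 15, 13, 13, 16, 14, 8]
0.0 [318.0752 137.6661]
0.02 [318.0744 184.8558]
0.04 [318.0737 227.6282]
0.06 [318.073  266.5758]
0.08 [318.0724 302.1897]
0.1 [318.0719 334.8804]
0.12 [318.0713 364.9935]
0.14 [318.0709 392.8224]
0.16 [318.0704 418.6175]
```

Run:
```python
from h import *
np.set_printoptions(precision=4,suppress=True,linewidth=220)
t=cv2.cvtColor(cv2.imread("pics/top0.png"),6);T=camera_params("top")
w=cv2.cvtColor(cv2.imread("pics/w2.png"),6);W=np.load("w2c.npy",allow_pickle=True).item()
for u in (270,300,330): print(u,t[194:222,u])
for u in (258,259,260,286,287,288): print("clip",u,t[200:216,u])
print("rows",t[203,245:295],t[207,245:295])
for v in(10,110,150): print("w",v,w[v,430:545:1])
c=np.load("w3c.npy",allow_pickle=True).item();p=np.array([.4585,-.0311,.1361])
for g in(.062,.064,.066,.068,.07): print(g,proj(c,p+[.035*g,g,.0287]),proj(c,p+[.035*g,g,.0187]))
```

```text
270 [133 133 135 133 124 135 103  88 142 137 135 137 134 135 135 137 135 135 137 141 119  81 135 121  88 140 136 132]
300 [133 135 125 113 136 103  97 145 140 138 135 135 134 136 136 135 136 135 142 125  92 131 122  83 140 135 132 134]
330 [136 135 137 138 128  99 103 104 106 106 107 107 107 103 114  94  45  75  86  85 121 129 105 138 134 136 134 133]
clip 258 [121  79 108  83  81 116 143 142 133 107  81  80  85 146 132  80]
clip 259 [117  89 118  71  90 115 139 140 135 109  72  68  84 148 129  82]
clip 260 [119  92 137  97  62  75  89  87  84  70  50  48  86 146 128  92]
clip 286 [ 87 101  93  84 109 140 140 136 118  91  84  78 126 134 104  91]
clip 287 [ 84  95  84  78 111 147 142 139 117  83  76  72 125 134 102  94]
clip 288 [ 87 118 106  63  76  99  97  97  83  69  66  66 123 134  94  94]
rows [135 132 134 135 134  92  47 111 144 131 104  87  88  83  71  97 132 139 137 135 137 138 134 135 136 137 136 135 137 135 135 138 136 137 138 136 136 138 127  97  83  84  78  63 109 141 135 132 136 134] [132 134 135 134 135 135 134 132 135 135 136 136 138 142 140  87  82 129 135 135 134 137 
[... 1050 characters left out ...]
]
w 150 [178 178 178 177 177 174 168 157 107  62  64  65  92 145 176 178 178 178 176 152  81  88  95 139 178 177 177 178 178 178 176 170 153  77  58  65 112 163 174 174 175 174 174 174 176 177 176 176 177 177 175 175 175 175
 174 174 173 174 169 165 177 177 178 177 159  75  87 118 165 177 177 178 176 174 177 177 177 178 178 177 178 177 177 178 177 177 178 177 178 178 178 177 176 177 176 177 177 177 178 177 177 178 177 178 177 177 176 176
 177 177 178 178 177 176 177]
0.062 [318.1899 146.6028] [318.0071 142.7093]
0.064 [318.1906 141.2695] [318.0068 137.7713]
0.066 [318.1913 135.876 ] [318.0065 132.7821]
0.068 [318.1921 130.4215] [318.0063 127.7408]
0.07 [318.1928 124.9048] [318.006  122.6465]
```

Run:
```python
from h import *
np.set_printoptions(precision=4,suppress=True)
T=camera_params("top");W=np.load("w2c.npy",allow_pickle=True).item()
print("W",[onz(W,p,.014)[:2] for p in((488.5,10),(477.3,110),(473,150))])
print("T",[onz(T,p,.014)[:2] for p in((270,207.9),(300,206.8))])
print("Tclip",[onz(T,p,.065)[:2] for p in((258.5,207),(286.5,206.8))])
```

```text
W [array([0.609 , 0.1121]), array([0.6105, 0.0297]), array([ 0.6113, -0.0081])]
T [array([0.6088, 0.1135]), array([0.6113, 0.0226])]
Tclip [array([0.607 , 0.1417]), array([0.6068, 0.0603])]
```

Emit:
arm_command([
  [0.01, 0.01, 0],
  [0.025, 0.027, 0],
  [0.042, 0.046, 0],
  [0.06, 0.066, 0],
  [0.078, 0.086, 0],
  [0.096, 0.106, 0],
  [0.112, 0.124, 0],
  [0.124, 0.137, 0],
  [0.131, 0.144, 0],
  [0.132, 0.146, 0],
  [0.132, 0.146, 0],
  [0.132, 0.146, 0],
  [0.132, 0.146, 0.02],
  [0.132, 0.146, 0.04],
  [0.132, 0.146, 0.055],
  [0.132, 0.146, 0.065],
  [0.132, 0.146, 0.074],
  [0.132, 0.146, 0.074],
  [0.132, 0.146, 0.074],
], roll=[0, 0, -1, -2, -3, -3.45, -3.45, -3.45, -3.45, -3.45, -3.45, -3.45, -3.45, -3.45, -3.45, -3.45, -3.45, -3.45, -3.45])

```text
clock: 12.73
position: [0.6091, 0.0953, 0.0616]
ee_rot: [0.0, 0.699, 0.715, -0.0]
contact_force: [0.4, -0.5, -1.2]
gripper_width: 0.0178
finger_force: 68.7
```

Run:
```python
from h import *
np.set_printoptions(precision=4,suppress=True,linewidth=200)
s=sense();print(s["position"],s["ee_rot"],s["contact_force"])
p=s["position"]
S=camera_params("side");I=grab_frame("side");cv2.imwrite("pics/s4.png",I)
c=camera_params("wrist");w=grab_frame("wrist");cv2.imwrite("pics/w4.png",w);np.save("w4c.npy",c,allow_pickle=True)
d=np.array([.0235,-1,0])
ax=p+[0,0,.0178]
for g in(64,68):
  print(g,"tip",proj(S,ax+d*(.166-g/1000)),"collar",proj(S,ax+d*(.118-g/1000)))
g=cv2.cvtColor(w,6)
print(proj(c,ax-d*.066+[0,0,.01]),proj(c,ax-d*.042+[0,0,.01]))
u=int(proj(c,ax)[0]);print(u,g[100:200,u])
for v in (150,190): print(v,g[v,270:370:2])
```

```text
[0.6091 0.0953 0.0616] [ 0.0001  0.6988  0.7153 -0.    ] [ 0.3778 -0.5239 -1.1512]
64 tip [313.8704 206.5572] collar [302.1198 194.4777]
68 tip [312.8695 205.5283] collar [301.1656 193.4968]
[317.7139 135.6455] [317.648  195.8929]
317 [119 115 117 117 117 118 116 116 117 116 116 117 116 118 117 118 116 119 115 116 115 116 117 117 116 117 117 116 118  47  10   6  11  41  68  97 101 101 100 101  41  18  15  13  15  13  13  16  16
  16  13  15  16  16  18  11  15  16  17  17  12  20  17  16  18  14  17  15  11  19  16 100  99 101  99 100 101 100  62  45  47  47  99 100 101 100  99 102 100 100  99 100 101 100 100 102 100 100
 100 100]
150 [180 161 115 117 116 117  90  50  62 116  97  71   5  10  12   6  18  14  17  11   7  23  16  51  18  16   7  14  12  14   5  15  10  11  23  16  82  77  70  76 111  62  62 122 148 148 147 142 126
 144]
190 [164 113  96 118 115 114 117  46  48  84 114 118  81  74  78  85  89  93  95  97  98  99  99 100  98  98  99  97  96  94  90  88  83  81  70  99 115 112 126 145  53  60  90 146 145 144 135 114 115
 117]
```

Run:
```python
import cv2,numpy as np
np.set_printoptions(linewidth=250)
a=cv2.cvtColor(cv2.imread("pics/s4.png"),6);b=cv2.cvtColor(cv2.imread("pics/side0.png"),6)
print(a[186:216,292:326]); print(b[186:216:3,292:326])
```

```text
[[ 98 100 100 ... 193 193 194]
 [ 95  98 100 ... 193 194 193]
 [ 89  95  98 ... 193 193 193]
 ...
 [ 58  81 108 ... 193 193 194]
 [ 79  50  82 ... 192 194 196]
 [105  75  53 ... 196 185 175]]
[[166 172 176 176 175 175 175 175 176 175 175 175 174 175 175 175 175 175 175 175 175 175 175 175 175 175 174 174 174 175 175 175 175 176]
 [130 173 173 165 171 175 175 177 171 164 173 177 176 176 175 175 175 176 176 177 175 175 174 175 175 175 175 174 174 173 175 175 176 175]
 [160 102  81 138 171 176 179 152 130 133 132 124 162 178 175 175 175 175 175 175 175 175 175 176 175 175 175 176 175 175 175 175 175 174]
 [148 131 153 157 105  96 151 143  88  63  52 145 178 177 175 175 175 175 175 175 175 173 174 175 175 175 176 176 175 174 174 173 172 173]
 [169 110  48  66 137 162 164 158 144 121 115 166 180 177 176 175 175 174 173 174 174 174 174 174 174 174 175 174 172 172 174 175 175 175]
 [144  96  86  78  76 122 133 129  91 102  91  74 157 175 170 173 176 175 173 172 174 175 175 174 175 174 174 172 172 172 173 175 175 174]
 [140  74  82 144 119  73  78  78  78  76  74  93 137 102 116 165 172 168 174 176 176 174 175 175 175 175 175 174 174 175 175 175 175 175]
 [144  77  69  82  82  83  81  81  78  72  85  97 157 176 178 152  88 119 169 171 161 171 177 176 175 172 173 175 175 175 174 174 175 174]
 [165 148 112  81  87 103 144 159 172 177 173 173 172 172 172 173 176 170 127  76 120 170 170 158 169 176 176 175 175 175 175 175 174 175]
 [ 80 133 171 178 174 173 172 172 172 172 172 172 172 172 172 172 172 172 174 177 165 108  82 140 175 175 166 172 175 175 174 174 174 175]]
```

Run:
```python
import cv2,numpy as np,sys
np.set_printoptions(linewidth=250,threshold=sys.maxsize)
a=cv2.cvtColor(cv2.imread("pics/s4.png"),6)
print(a[190:214,298:320])
```

```text
[[ 84  91  77  80  83  71  62  77 110 136 142 138 134 160 191 197 194 194 193 193 193 192]
 [ 78  85  88  85  85  82  78  79  84 127 142 138 137 134 159 190 198 195 194 193 193 194]
 [ 82  87  89  83  76  74  77  78  83 126 139 137 139 138 131 158 191 198 194 193 193 193]
 [ 92  91  80  81  87  98  87  74  94 128 138 137 137 137 136 133 160 191 197 194 193 193]
 [ 89  81  80  90 109 124 112  81 102 132 139 138 137 137 139 137 132 157 190 197 194 194]
 [ 81  79  83  98 119 126 124 103 109 134 141 139 139 137 136 134 132 129 158 191 198 195]
 [ 84  81  79  94 112 120 109  90  95 130 141 138 138 139 138 135 134 134 129 158 192 199]
 [ 84  80  75  78  97 102  97 142 129 123 137 137 137 139 139 138 138 137 131 128 158 191]
 [ 79  78  76  75  84  79 105 175 178 146 132 134 134 136 136 137 136 135 135 133 129 156]
 [ 89  87  84  84  95  89  97 141 178 176 144 130 134 135 134 134 133 132 135 137 134 128]
 [101  93  85  96 102  97 109 109 142 178 174 142 130 135 136 137 137 133 133 135 136 133]
 [ 89  93  86  93  92  87 123 124 107 142 179 175 143 131 138 140 139 136 134 135 134 133]
 [ 85  9
[... 384 characters left out ...]
3 139 123  83 102 119 101  71  63 113 138 139 138 135 134 135]
 [ 91  88  87  85 102  97 122 136 138 111  72 103 128 124 108 130 141 140 136 132 134 137]
 [ 89  87 104 101 110 107 113 130 135 130  93  63 102 138 138 128 132 136 134 133 136 138]
 [106 101 110 111 107 107 104 124 134 136 127  90  62 102 135 134 124 129 134 134 138 138]
 [112 112 106 108 107 118 122 130 134 134 136 128  89  64 101 134 132 120 127 135 137 137]
 [106 109 108 107 104 125 136 134 134 133 134 137 128  92  65  99 128 163 148 130 133 131]
 [109 109 108 106 117 130 134 134 133 133 132 134 135 124  97  78 122 190 191 147 124 161]
 [109 110 109 118 132 135 134 134 134 132 131 129 126 162 178 129 100 162 199 188 161 186]]
```

The wrist and side views agree that the grasp sits 68 mm from the connector end, so the transducer is positioned correctly along the jig. I'll press it in.

Emit:
arm_command([
  [-0.001, 0, 0.004],
  [-0.001, 0, 0.008],
  [-0.001, 0, 0.012],
  [-0.001, 0, 0.015],
  [-0.001, 0, 0.018],
  [-0.001, 0, 0.021],
  [-0.001, 0, 0.0235],
  [-0.001, 0, 0.0255],
  [-0.001, 0, 0.0265],
  [-0.001, 0, 0.0265],
  [-0.001, 0, 0.0265],
], roll=[0, 0, 0, 0, 0, 0, 0, 0, 0, 0, 0], force=90)

```text
clock: 13.75
position: [0.6108, 0.0945, 0.0371]
ee_rot: [0.002, 0.699, 0.715, 0.002]
contact_force: [-0.5, -0.3, 23.6]
gripper_width: 0.0177
finger_force: 91.6
```

Emit:
arm_command([
  [0, 0, 0.0015],
  [0, 0, 0.0015],
  [0, 0, 0.0015],
  [0, 0, 0],
], roll=[0, 0, 0, 0])

```text
clock: 14.08
position: [0.6109, 0.0946, 0.0372]
ee_rot: [0.002, 0.699, 0.715, 0.002]
contact_force: [7.0, 1.1, 5.5]
gripper_width: 0.0176
finger_force: 89.0
```

Emit:
arm_command([
  [0, 0, 0],
  [0, 0, 0],
  [0, 0, 0],
  [0, 0, 0],
  [0, 0, 0],
  [0, 0, -0.02],
  [0, 0, -0.045],
  [0, 0, -0.075],
  [0, 0, -0.1],
  [0, 0, -0.12],
  [0, 0, -0.12],
  [0, 0, -0.12],
], roll=[0, 0, 0, 0, 0, 0, 0, 0, 0, 0, 0, 0], fingers=0.7)

```text
clock: 15.08
position: [0.6095, 0.0946, 0.1556]
ee_rot: [0.001, 0.699, 0.715, 0.001]
contact_force: [0.1, 0.2, -0.5]
gripper_width: 0.0598
finger_force: 0.0
```

Run:
```python
from h import *
np.set_printoptions(precision=4,suppress=True,linewidth=220,threshold=9999)
s=sense();p=s["position"];print(p,s["contact_force"])
c=camera_params("wrist");w=grab_frame("wrist");cv2.imwrite("pics/w5.png",w);np.save("w5c.npy",c,allow_pickle=True)
I=grab_frame("side");cv2.imwrite("pics/s5.png",I)
g=cv2.cvtColor(w,6)
d=np.array([.0235,-1,0]);C=np.array([.6095,.1015,.055])
for n,z in(("end",-64),("clipb",-42),("clipf",42),("collar",54),("tipc",97.5)): print(n,proj(c,C+d*z/1000),proj(camera_params("side"),C+d*z/1000))
print(g[20:330:1,317].reshape(-1,31))
for v in(120,150,190,210): print(v,g[v,280:360:2])
a=cv2.cvtColor(I,6);print(a[200:222,300:330])
```

```text
[0.6095 0.0946 0.1556] [ 0.1027  0.1601 -0.5222]
end [317.4064 108.7153] [274.89   172.8499]
clipb [317.3795 137.2818] [279.5469 177.7018]
clipf [317.2898 232.7072] [298.2332 197.1703]
collar [317.2784 244.8162] [301.0265 200.0805]
tipc [317.2396 286.013 ] [311.4295 210.919 ]
[[174 174 174 175 174 174 174 174 174 174 173 173 173 175 175 175 175 176 174 175 175 175 174 174 175 174 175 174 175 174 175]
 [175 175 175 175 175 174 174 174 175 174 174 174 174 174 174 174 173 174 174 174 175 139 139 129 131 130 129 127 128 126 126]
 [128 129 129 129 128 129 127 124 126 126  99 112 119 118 118 136 138 136 137 137 136 137 136 137 137 136 108 106 107 107 106]
 [106  34  22  90  92  77  25  25  21  24  26  26  23  21  20  26  23  30  26  25  27  41  92  93  93  80  44  53  93  92  93]
 [ 93  93  93  92  92  92  91  92  92  93  93  93  93  93  92  92  93  92  91  94  92  92  93  93  92  91  92  91  93  92  90]
 [ 92  93  91  93  92  93  92  93  90  90  93  92  91  91  92  92  91  91  91  92  91  90  92  90  92  92  92  89  91  90  91]
 [ 92  91  91  91  92  89  93  90  91  91  91  92  89  91  91
[... 3118 characters left out ...]
182 189 188 193 155 101  80  82  98 162 191 187 181 174 170 151 135 133 133 134 134]
 [192 186 183 179 157 154 139 122 119 148 183 191 194 140  46  52 146 125 109 166 179 163 143 135 132 133 135 135 135 136]
 [189 188 188 184 177 176 165 136 121 117 148 184 194 174 157 156 188 182 134 139 145 136 132 132 135 134 135 135 135 135]
 [190 188 187 189 186 177 174 163 166 144 117 149 186 198 187 188 193 197 163 126 134 136 135 135 136 136 135 135 135 135]
 [179 191 190 184 180 183 177 173 183 179 144 118 141 162 143 165 183 178 131  85 116 137 139 136 136 135 135 135 135 135]
 [138 185 190 155 127 166 182 175 173 184 156 135 133 117 137 168 179 173 128  58  69 111 136 139 137 136 136 136 135 134]]
```

The plunger tip in the side view is at about (312,211). The seated prediction is (311.9,211.5), so it is home. Next, the saddle.

Emit:
arm_command([
  [-0.02, 0, 0],
  [-0.05, 0, 0],
  [-0.08, 0, 0],
  [-0.11, -0.001, 0],
  [-0.14, -0.001, 0],
  [-0.155, -0.001, 0],
  [-0.16, -0.001, 0],
  [-0.16, -0.001, 0],
  [-0.16, -0.001, 0.03],
  [-0.16, -0.001, 0.06],
  [-0.16, -0.001, 0.085],
  [-0.16, -0.001, 0.1],
  [-0.16, -0.001, 0.1],
  [-0.16, -0.001, 0.1],
], roll=[0, 0, 0, 0, 0, 0, 0, 0, 0, 0, 0, 0, 0, 0])

```text
clock: 16.35
position: [0.6116, -0.0642, 0.0544]
ee_rot: [-0.001, 0.698, 0.716, -0.0]
contact_force: [0.1, -0.7, 0.8]
gripper_width: 0.0597
finger_force: 0.0
```

Emit:
arm_command([
  [0, 0, 0],
  [0, 0, 0],
  [0, 0, 0],
  [0, 0, 0],
  [0, 0, 0],
  [0, 0, 0],
], roll=[0, 0, 0, 0, 0, 0], fingers=0, force=40)

```text
clock: 16.85
position: [0.614, -0.0652, 0.0569]
ee_rot: [0.002, 0.699, 0.715, 0.002]
contact_force: [12.4, 3.7, 1.1]
gripper_width: 0.0309
finger_force: 46.1
```

Run:
```python
from h import *
np.set_printoptions(precision=4,suppress=True,linewidth=220,threshold=9999)
s=sense();p=s["position"];print(p,s["contact_force"],s["gripper_width"])
c=camera_params("wrist");w=grab_frame("wrist");cv2.imwrite("pics/w6.png",w);np.save("w6c.npy",c,allow_pickle=True)
g=cv2.cvtColor(w,6)
d=np.array([.0235,-1,0]);C=np.array([.6095,.1015,.055])
for n,x,z in(("clipf",42,0),("collarfrontTop",58,14),("collar back",50,14),("tip",102,0),("anvil",130,0),("sad front top",145,27)): print(n,proj(c,C+d*x/1000+[0,0,z/1000]))
u=int(proj(c,C+d*.1)[0]);print(u,g[:330,u].reshape(-1,30))
```

```text
[ 0.614  -0.0652  0.0569] [12.4416  3.7015  1.0858] 0.030907437218763534
clipf [316.9929 -18.9406]
collarfrontTop [317.2481  16.9593]
collar back [317.2657  -7.4559]
tip [316.9227 130.5121]
anvil [316.896  187.3807]
sad front top [317.3354 238.7796]
316 [[193 194 193 193 193 193 193 193 179 179 188 193 192 193 192 193 192 192 191 192 192 191 192 192 191 189 188 188 186 183]
 [165  81  64  66  64  61 183 193 193 192 193 193 192 194 193 193 194 194 193 193 193 194 193 194 142 141 144 143 114 113]
 [113 112 113 112 112 106  79  84 106 108 107 109 106 108 109 108 108 107 107 108 107 110 109 107 108 108 107 107 108 107]
 [106 108 106 106 106 106 107 107 108 107 106 107 106 106 106 106 106 107 108 107 106 105 107 108 106 106 107 106 106 106]
 [106 106 106 106  44  46  47  47  49  47  46  46  43  45  46  46  45  45  42  41  38 113 113 113 114 113 113 115 113 113]
 [114 113 113 112 113 113 112 112 112 112 111 112 112 112 113 112 113 112 113 113 112 113 113 112 112 112 113 113 113 112]
 [112 113 113 113 112 112 111 112  90  71  71  70  68  69  68  86 102 105 104 103 103 103 104 104 104 103 104 103 104 105]
 [103 102 104 103 105 104 104 104 103 102 104  33  32  33  34  52  52  54  54  54  51  54  51  54  53  50  51  54  53  54]
 [ 54  55  63  71  76  79  79  79  78  79  79  77  81  80  81  80  80  81  80  81  79  80  81  80  78  80  80  79  80  79]
 [ 80  79  81  80  79  78  81  80  79  78  79  81  80  80  78  78  78  80  78  79  79  79  78  79  79  78  79  80  80  81]
 [ 80  79  81  79  80  80  81  79  80  81  80  81  81  81  81  81  82  81  81  78  79  78  74 104 118 119  86  71  77 103]]
```

Emit:
arm_command([
  [0.003, 0.001, 0],
  [0.007, 0.001, 0],
  [0.011, 0.001, 0],
  [0.015, 0.001, 0],
  [0.019, 0.001, 0],
  [0.023, 0.001, 0],
  [0.027, 0.001, 0],
  [0.03, 0.001, 0],
  [0.033, 0.001, 0],
  [0.035, 0.001, 0],
  [0.0355, 0.001, 0],
  [0.0355, 0.001, 0],
  [0.0355, 0.001, 0],
], roll=[0, 0, 0, 0, 0, 0, 0, 0, 0, 0, 0, 0, 0])

```text
clock: 17.98
position: [0.6134, -0.0303, 0.0568]
ee_rot: [0.002, 0.699, 0.715, 0.001]
contact_force: [4.6, -2.8, 4.8]
gripper_width: 0.0312
finger_force: 46.7
```

Run:
```python
from h import *
np.set_printoptions(precision=4,suppress=True,linewidth=220,threshold=9999)
s=sense();p=s["position"];print(p,s["contact_force"],s["gripper_width"])
c=camera_params("wrist");w=grab_frame("wrist");cv2.imwrite("pics/w7.png",w)
g=cv2.cvtColor(w,6)
d=np.array([.0235,-1,0]);C=np.array([.6095,.1015,.055])
for n,x,z in(("clipf front",48,8),("collar back top",50,14),("collar front top",58,14),("nose end top",70,6),("rod at nose",70,3),("tip c",97.5,0),("tip",102,0),("anvil",94,0)): print(n,proj(c,C+d*x/1000+[0,0,z/1000]))
u=int(proj(c,C+d*.08)[0]);print(u,g[:240,u].reshape(-1,30))
```

```text
[ 0.6134 -0.0303  0.0568] [ 4.6224 -2.8494  4.7595] 0.031181930365426113
clipf front [316.5424  87.0389]
collar back top [316.6074  91.8159]
collar front top [316.6073 112.0971]
nose end top [316.5262 138.5275]
rod at nose [316.4981 137.66  ]
tip c [316.4789 192.045 ]
tip [316.48   200.4813]
anvil [316.4779 185.3728]
316 [[197 197 197 197 197 197 197 197 197 197 197 196 196 198 197 198 197 197 197 197 197 197 196 197 197 197 198 197 197 197]
 [197 197 196 197 197 198 197 196 197 198 197 197 197 197 198 197 197 197 196 196 198 191 190 112 110 111 110 110 109 110]
 [110 109 110 109 109 108 109 108 109 110 109 111 111 111 108 111 109 110 111 111 109 110 111 109 110 111 111 111  97  52]
 [ 53  51  81 110 110 111 110 111 110 111 110 110 104  72 101 114 113 113 113 112 112 112 112 111 111 112 110 110 109 110]
 [108 106 104 102 116 114 114 113 113 113 113 114 112 114 113 113 112 111 113 113 111 111 112 111 110 111 111 108 106 108]
 [108 108 108 108 107 108 108 108 107 109 107 109 109 107 108 108 107 107 108 107 108 108 108 108 109 108 109 108  38  49]
 [ 49  51  50  51  47  48  46  48  46  46  46  44  40  72  71  89 106 106 105 106 107 106 106 106 106 106 107 105 104 105]
 [107 105 106 105 107 106 106 105 105 106 106  34  36  31  33  50  54  54  55  54  55  54  55  55  55  54  53  54  55  55]]
```

Run:
```python
from h import *
c6=np.load("w6c.npy",allow_pickle=True).item();c7=camera_params("wrist")
for z in(.055,.058):
  print(onz(c6,(316.5,124),z)[1]-onz(c7,(316.5,177.8),z)[1], onz(c6,(316.5,140.8),z)[1],onz(c7,(316.5,192.7),z)[1],onz(c6,(316.5,66),z)[1],onz(c7,(316.5,147.7),z)[1])
```

```text
-0.008917270200793023 -0.005323529608308517 0.003653333071173756 0.027524986984409864 0.026337945789171695
-0.009463418820579255 -0.0049039353218108175 0.004617915469541906 0.027258484463842252 0.026828475521985248
```

The plunger is in by about 9 mm. I'll let go and lift clear.

Emit:
arm_command([
  [0, 0, 0],
  [0, 0, 0],
  [0, 0, 0],
  [0, 0, 0],
  [0, 0, 0],
  [0, 0, -0.02],
  [0, 0, -0.045],
  [0, 0, -0.075],
  [0, 0, -0.1],
  [0, 0, -0.12],
  [0, 0, -0.12],
  [0, 0, -0.12],
], roll=[0, 0, 0, 0, 0, 0, 0, 0, 0, 0, 0, 0], fingers=0.7)

```text
clock: 19.03
position: [0.6125, -0.03, 0.1757]
ee_rot: [0.001, 0.699, 0.715, 0.0]
contact_force: [1.1, -0.0, -0.9]
gripper_width: 0.0599
finger_force: 0.0
```

Run:
```python
from h import *
np.set_printoptions(precision=4,suppress=True,linewidth=220,threshold=9999)
s=sense();p=s["position"];print(p,s["contact_force"],s["clock"])
c=camera_params("wrist");w=grab_frame("wrist");cv2.imwrite("pics/w8.png",w);np.save("w8c.npy",c,allow_pickle=True)
g=cv2.cvtColor(w,6)
d=np.array([.0235,-1,0]);C=np.array([.6095,.1015,.055])
for n,x,z in(("end top",-60,10),("clipb",-42,8),("clipf front",48,12),("collar back top",54,14),("nose end",74,0),("tip c",92,0),("anvil",96,0)): print(n,proj(c,C+d*x/1000+[0,0,z/1000]))
u=int(proj(c,C+d*.08)[0]);print(u,g[:240,u].reshape(-1,30))
# lateral centre of body along length
for x in(-30,0,30):
  q=proj(c,C+d*x/1000); v=int(q[1])
  if 0<=v<400: print(x,q,g[v,int(q[0])-30:int(q[0])+31])
```

```text
[ 0.6125 -0.03    0.1757] [ 1.1326 -0.0154 -0.8733] 19.0333
end top [317.4285 -75.3259]
clipb [317.3877 -42.4631]
clipf front [317.3048  91.7926]
collar back top [317.3109  99.7847]
nose end [317.2079 124.1284]
tip c [317.192  145.1944]
anvil [317.1885 149.7526]
317 [[178 177 178 178 177 177 178 178 178 178 178 178 178 178 178 178 178 177 177 178 178 178 178 179 178 179 178 178 178 178]
 [179 178 179 179 179 180 179 177 179 179 179 178 178 178 177 178 179 178 178 179 178 179 178 178 179 179 179 178 178 178]
 [179 179 179 179 178 179 178 178 178 179 178 177 128 127 108 109  97  97  97  97  96  96  97  95  96  96  96  96  95  97]
 [ 95  96  96  43  43  96  96  95  96  97  75  95  99  99  99  98  98  97  96  93  91  92 100 100 101 100 101 100 100  99]
 [ 98  99  97  98  98  89  96  97  94  95  95  97  97  96  95  95  94  96  94  97  97  96  95  40  44  41  40  38  43  41]
 [ 36  38  70  94  93  93  94  94  93  93  94  93  92  93  92  93  94  94  53  32  44  46  46  44  47  53  69  70  69  69]
 [ 70  69  71  71  71  70  72  69  71  69  70  70  71  70  70  72  70  72  69  70  70  71  71  70  71  70  70  71  71  70]
 [ 71  71  73  77  75  88  88  88  88  88  88  89  87  84 108 130 132 132 131 133 131 130 131 130  93  97 101  88  87  87]]
0 [317.2815  26.7667] [179 179 179 179 162  97  96 113 155 178 179 179 179 179 175 173 173 163 123  98 119 130 137 147 154 158 161 166 173 178 178 178 179 178 177 172 163 152 143 136 127 119 106 110 158 178 178 179 178 178 177 179 164 113
  95  93 116 161 179 177 178]
30 [317.25    68.4911] [110 108 107 109 110  92  44  45  70 103 109 129 166 173 173 172 170 167 144  91 112 121 131 146 156 160 166 174 178 178 178 178 178 178 175 169 158 146 130 101  88  80  77 107 150 179 179 177 177 177 175 164 138  97
  96 131 172 178 178 178 176]
```

```bash
python3 -c "
from bench import *
print(finish_job())"
```

```text
the job is handed in; nothing more can be done
None
```

I handed the job in at about 19 s; no verdict came back. By my measurements the long transducer is seated in both clips, with its plunger against the micrometer and pushed in about 9 mm, the gripper is clear, and nothing else was touched.

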